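Hold the test tweezers at the gauge spacing for the meter's open-circuit zero

ROBOT

A 6-joint arm with a two-finger parallel gripper is mounted at the origin on a cart in front of the work surface, level with it; the furniture and walls round the work are solid. World frame = base frame: x ahead of the robot, y to its left, z up, the work surface at z = 0. Lengths are in mm, angles in rad, forces in N, time in s.
With the tool pointing down it reaches from about 275 to 1000 mm from the base axis. Payload 8.4 kg.
Tool frame: the origin (TCP) lies midway between the tips of the shut fingers; the grasp point (between the pads) lies 19 mm behind it; z points along the fingers, y is the line along which they close (so a half turn about z gives the same grasp; the last joint's range is limited). The gripper opens to 85 mm and grips with 20 to 120 N. Pads are 22 mm wide; open, the fingers measure 114 mm over their backs; the gripper's body (76 mm by 85 mm) begins 54 mm behind the grasp point. The pads swing forward as they close: fully open they stand 13 mm farther back than shut.
Start: joints at [1.168, 0.353, 1.633, -0, 1.155, -0.002], TCP at [243.846, 575.471, 231.281] pointing down, gripper open.
Joint ranges: [-2.63, 2.63], [-0.92, 2.1], [0.06, 2.66], [-1.3, 4.44], [0, 2.69], [-3.02, 3.02]. Speed limits (rad/s): [2.22, 2.22, 2.79, 3.14, 3.14, 3.14].

INTERFACE

Orientations are given as [roll, pitch, yaw] about the fixed x, y, z axes, in that order (R = Rz(yaw) Ry(pitch) Rx(roll)).
In Python, from rig import monitor, imaging, r gives the robot as it stands.
- The arm moves only by the tool drive_tool, never from a script. Its argument "plan" is a list of rows, each an object of numbers: "x", "y", "z": the shift along the tool's x, y, z in units of 50 mm (1.0 is 50 mm); "ax", "ay", "az": the turn, a rotation vector about the tool's x, y, z in units of 6 degrees (1.0 is 6 degrees); "hand": the finger opening in mm, from 0 to 85.4. In form: [{"x": .., "y": .., "z": .., "ax": .., "ay": .., "az": .., "hand": ..}, ...]. A call has 1 to 8 rows; each row is the pose to reach, as a shift and turn from the pose commanded when the call began, along the tool's axes at that moment; what a row does not reach only later rows make up. A row lasts 1/10 s, in which the tool goes at most 50 mm and 8.59 degrees, less where a joint would pass 70% of its speed; a pose out of reach is approached as far as the arm can. A call with a gripper value outside its range is refused whole. The fingers move at their own pace and stop on an object; "grip_force" is the grip in N (left out, the last holds). Time passes only in rows, so rows that repeat a pose let the fingers close. It gives the time, the measured TCP pose, the force, the opening and the grip force at its end, in the units of the state.
- monitor.sense(): the state, without advancing time (a new reading comes with each control period).
- imaging.grab_frame(name): name is "side" or "top" or "wrist"; returns the picture (384x512x3 uint8, red, green, blue); there is no depth.
- imaging.camera_info(name): a dict with "mtx" (3x3 intrinsics, pixels), "R" (3x3) and "t" (3): a world point X has camera coordinates R X + t. Camera axes: x right, y down, z forward; pixel columns grow to the right and rows downward; lengths in mm; the calibration is good to about 2 mm. A picture is of the moment at which its call begins: read the wrist's pose just before it. camera_info takes no time and is no camera call; for the wrist camera it gives the pose at the moment of the call.
- r.sign_off(): hands the job in; it is judged then, once.
The state is a dict: "clock": time; "qpos": joint angles; "qvel": joint speeds; "joint_efforts": joint torques, N m; "eef_pos": TCP position; "tcp_rot": TCP orientation; "contact_force": force on the tool from outside, world axes, zero at the start; "wrist_torque": the same for the moment, N m; "opening": opening from 0.0 (shut) to 1.0 (fully open); "grasp_force": force on a finger pad.
Only numpy, scipy, OpenCV 4.12 (cv2) and the standard library are available. Lean on these libraries where they do the work, as an engineer would, in place of code of your own. Each camera call takes 0.05 s, during which the arm holds its last target. There are 200 camera calls.

TASK

The component meter needs its open-circuit zero, taken with the cordless tweezers' tips in free air at the spacing of the parts to be measured: first raise the meter's stiff display lid by its tab to about 100 degrees (leaning back a little past upright; never beyond 125) and let go of it, then take the sprung tweezers out of the bay by their finger pads. Squeeze them until their two points are as far apart as the two lines engraved on the white gauge strip (12 mm), with one point just above each line and clear of the strip, never letting the points close on each other, and finish while still holding them steady there. Leave the clear coil case, the black card reader and the screw jar where they are.

Things in the scene. Friction and masses are not known exactly. Their poses are not given: they have to be found in the camera images.
- meter: Grey clamshell component meter, fixed; case 170 (x) x 200 (y) x 40 mm high, origin under its centre, x from front (robot side) to hinge side, y left. Left: open tweezer bay, x -76 to +76, y -18 to +88, floor 12 mm above the bench, rim 40 (foam 12 mm high fills it beside the tweezers at x < -7). Right: deck 36 mm high with flat keys and the white gauge strip. The shut lid covers it.
- meter_lid (a joint): Angle of the meter's lid (rad): 0 shut, 1.57 upright, 1.745 = the 100 degrees wanted, stop at 2.5. Stiff friction hinge (0.38 N m): it stays where it is left. Starts shut or a little ajar (0 to 0.3). Lid 176 mm from hinge to front edge, 200 wide, 12 thick; its underside carries the display.
- lid_tab (a point): Middle of the black pull tab at the centre of the lid's front edge: tab 22 mm wide (along the meter's y), 9 thick, standing 26 mm out from the edge; this point is 16 mm out. Can be pinched across its 22 mm from above with the fingertips; it turns between the pads as the lid swings.
- lid_hinge (a point): Middle of the lid's hinge line, 44 mm above the bench at the back of the meter, along the meter's y. At lid angle a the tab point is at x = -0.192 cos a + 0.006 sin a, z = 0.192 sin a + 0.006 cos a (m) from here, in the meter's axes. Beware: two baths 0.31 m high stand to the left and right, beyond x = 0.51, y above +0.22 and below -0.21 m.
- gauge (a point): Centre of the top face of the white ceramic gauge strip, 34 (x) x 44 (y) mm, 39 mm above the bench at x +40, y -56 of the meter. Same axes as the meter, z up. Its two black lines run along x, 26 mm long, at y +6 and y -6 mm (12 mm apart).
- tweezers: Cordless test tweezers, loose, about 0.06 kg, 137 mm long, 16 thick, lying flat in the bay, points towards the hinge. Origin on the underside, midway between the finger pads; x to the points, y left, z up. Housing x -98 to -66. Balanced near its two black finger pads, x -13 to +13, z 0 to 16, 34.5 mm wide over both when free, 28 mm (pads then parallel) when the points are 12 mm apart.
- tip_l (a point): Point of the left (+y) arm, 40 mm ahead of the tweezers' origin, 8 mm above their underside, 11 mm left of the middle when free (6 mm at the 12 mm spacing).
- tip_r (a point): Point of the right (-y) arm, likewise.
- tweezers_arm_l (a joint): Closing angle q of the left arm (rad), the right arm always the same: 0 free, 0.0435 at 12 mm spacing, stop at 0.094. Spacing of the points 22 - 230 q mm, width over the pads 34.5 - 150 q mm. Springs open: squeeze at the pads 187 N per rad, about 8 N at 12 mm spacing.
- coil_box: Clear case with a coil, 61 x 92 x 22 mm, bystander; origin under its centre.
- card_reader: Flat black card reader lying on the bench, 88 x 55 x 13 mm, bystander; origin under its centre.
- screw_jar: Clear jar with blue lid, 50 mm across, 58 high, bystander; origin under its centre.

How it is judged (in metres and radians):
On the way, in this order (a step that is already met when the one before it is completed fails the run):
1. the lid stands at about 100 degrees and has been let go, the tweezers still in their bay (value of joint meter_lid between 1.575 and 1.915 rad and contact force between the fingers and meter below 0.05 N and z of tweezers in the frame of meter below 0.02 m), for 0.3 s.
2. the tweezers are lifted out of the bay in the fingers (z of tweezers in the frame of meter above 0.036 m and contact force between the fingers and tweezers above 1 N), for 0.2 s.
At the end, for the whole second after the job is handed in: The lid stands at 100 degrees (+-9.5). The tweezers hang in the fingers alone, still, their points 12 mm apart (+-2), one over each gauge line (within 3.5 mm across the lines and 12 mm along them of the strip's centre), 3 to 30 mm above the strip; neither tweezers nor fingers touch the meter (value of joint meter_lid between 1.575 and 1.915 rad and distance between tip_l and tip_r between 0.01 and 0.014 m and ((y of tip_l in the frame of gauge between 0.0025 and 0.0095 m and y of tip_r in the frame of gauge between -0.0095 and -0.0025 m) or (y of tip_r in the frame of gauge between 0.0025 and 0.0095 m and y of tip_l in the frame of gauge between -0.0095 and -0.0025 m)) and x of tip_l in the frame of gauge between -0.012 and 0.012 m and z of tip_l in the frame of gauge between 0.003 and 0.03 m and x of tip_r in the frame of gauge between -0.012 and 0.012 m and z of tip_r in the frame of gauge between 0.003 and 0.03 m and contact force between the fingers and tweezers above 1 N and contact force between each of tweezers, the fingers and meter below 0.05 N and linear speed of tweezers below 0.01 m/s and velocity of joint tweezers_arm_l between -0.02 and 0.02 rad/s); the arm keeps its last pose, push and grip.
It fails at once if the points closed to less than 4 mm (distance between tip_l and tip_r below 0.004 m).
It fails at once if the lid forced past 125 degrees (value of joint meter_lid above 2.18 rad).
It fails at once if the coil case pushed out of its place (more than 20 mm) (distance of coil_box from where it was at the start of the episode above 0.02 m).
It fails at once if the card reader pushed out of its place (more than 20 mm) (distance of card_reader from where it was at the start of the episode above 0.02 m).
It fails at once if the screw jar pushed out of its place (more than 20 mm) (distance of screw_jar from where it was at the start of the episode above 0.02 m).
It also fails if it takes over 58 s, if anything falls off the work surface, if the arm or the gripper's body presses on something with over 40 N, if the wrist force passes 120 N, or if a joint passes its speed limit or range.

## Working session

There is one attempt and no reset: what is moved stays moved. The work goes in short steps, Python scripts to look and compute and a tool call to move; the robot and the scene stay as the last step left them, time stands still between calls to the robot, and variables do not carry over. Pictures are saved under pics/ and viewed, at most 10 in all, crops included, and the job is handed in when it is done.

Besides the shell and the picture viewer there is one more tool, called after "Call:" as name(argument=value, ...) on one line, values as JSON. drive_tool: Moves the arm, as the interface text tells. Its arguments: {"type":"object","properties":{"plan":{"type":"array","items":{"type":"object","properties":{"x":{"type":"number"},"y":{"type":"number"},"z":{"type":"number"},"ax":{"type":"number"},"ay":{"type":"number"},"az":{"type":"number"},"hand":{"type":"number"}}}},"grip_force":{"type":"number"}},"required":["plan"]}

```bash
mkdir -p pics; ls
python3 - <<'E'
from rig import monitor, imaging, r
import cv2,numpy as np
s=monitor.sense();print(s)
for n in ("top","side"):
    im=imaging.grab_frame(n);cv2.imwrite(f"pics/{n}0.png",im[:,:,::-1])
    c=imaging.camera_info(n);print(n,c)
a=cv2.imread("pics/top0.png");b=cv2.imread("pics/side0.png")
E
```

```text
pics
{'clock': 0.0, 'qpos': array([ 1.16758757e+00,  3.53625071e-01,  1.63410864e+00,  5.72182082e-06,
        1.15516580e+00, -2.42946402e-03]), 'qvel': array([ 6.54452488e-04,  6.35702387e-04,  4.64979820e-06,  1.39121568e-03,
       -2.84374935e-04, -1.69624614e-03]), 'joint_efforts': array([ 1.74300672e-03, -6.05242324e+01, -3.42066443e+01,  1.61305375e-04,
        9.46006563e-03,  2.88061116e-06]), 'eef_pos': array([243.67459816, 575.05490566, 230.58698532]), 'tcp_rot': array([-3.14028581e+00, -8.40660444e-06,  2.74081104e+00]), 'contact_force': array([ 1.40014455,  0.61762499, -0.20282301]), 'wrist_torque': array([-0.00315941,  0.0330389 ,  0.00397046]), 'grasp_force': 0.0, 'opening': 0.9989999496579521}
top {'mtx': array([[449.22077259,   0.        , 251.42243176],
       [  0.        , 449.22077259, 187.25897748],
       [  0.        ,   0.        ,   1.        ]]), 'R': array([[ 0.02490895, -0.99968828,  0.00169733],
       [-0.99260206, -0.02493413, -0.11882523],
       [ 0.11883051,  0.00127503, -0.99291373]]), 't': array([ -57.80653214,  548.36339613, 1220.61209643])}
side {'mtx': array([[349.72586619,   0.        , 257.81483462],
       [  0.        , 349.72586619, 194.23495399],
       [  0.        ,   0.        ,   1.        ]]), 'R': array([[ 0.83549494, -0.54945694,  0.00672939],
       [-0.20261214, -0.31942593, -0.92569725],
       [ 0.51078032,  0.77205191, -0.37820539]]), 't': array([-496.21096225,  163.22245332,  775.18512301])}
```

View pics/top0.png

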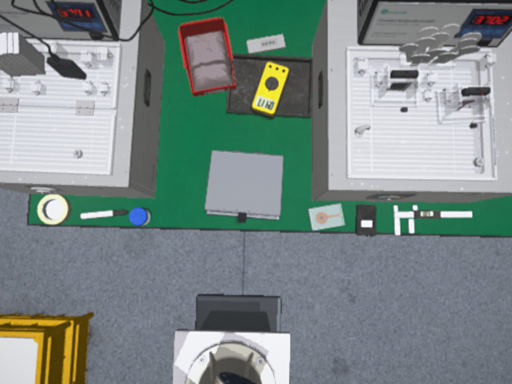

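View pics/side0.png

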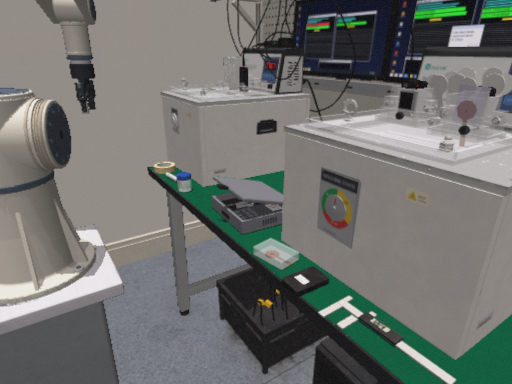

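Run:
```python
import cv2,numpy as np
a=cv2.imread("pics/top0.png")[140:230,195:295];b=cv2.imread("pics/side0.png")[165:235,205:305]
f=lambda i:cv2.resize(i,None,fx=4,fy=4,interpolation=cv2.INTER_CUBIC)
A=f(a);B=f(b);B=cv2.copyMakeBorder(B,0,A.shape[0]-B.shape[0],0,0,cv2.BORDER_CONSTANT)
cv2.imwrite("pics/crop1.png",np.hstack([A,B]))
```

```text
(no output)
```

View pics/crop1.png

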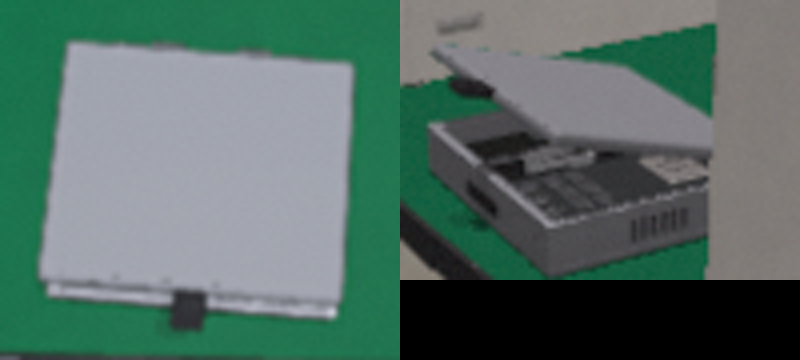

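```bash
cat > h.py <<'E'
import cv2,numpy as np
from rig import monitor, imaging, r
def P(c): return c["mtx"]@np.c_[c["R"],c["t"]]
def tri(ca,pa,cb,pb):
    X=cv2.triangulatePoints(P(ca),P(cb),np.float64(pa).reshape(2,1),np.float64(pb).reshape(2,1))
    X=(X[:3]/X[3]).ravel()
    e=[np.round(proj(c,X)-p,1) for c,p in((ca,pa),(cb,pb))]
    return X,e
def proj(c,X):
    v=P(c)@np.r_[X,1];return v[:2]/v[2]
def plane(c,p,z):
    d=c["R"].T@np.linalg.inv(c["mtx"])@np.r_[p,1];o=-c["R"].T@c["t"]
    return o+d*(z-o[2])/d[2]
E
python3 - <<'E'
from h import *
t=imaging.camera_info("top");s=imaging.camera_info("side")
np.set_printoptions(precision=1,suppress=True)
for n,a,b in(("tab",(242.2,218.),(223,187)),("FL",(205,210),(213,176.2)),("FR",(280,215.5),(243,199.5))):print(n,*tri(t,a,s,b))
for n,a in(("BL",(212,150.5)),("BR",(283.2,156))):print(n,plane(t,a,54))
for n,a in(("caseFL",(207,214)),("caseFR",(278.5,219.5))):print(n,plane(t,a,40))
for n,a in(("caseFLs",(212.5,196)),("caseFRs",(243,221.5))):print(n,plane(s,a,40))
E
```

```text
tab [461.2 -22.9 104.4] [array([ 0.3, -0.6]), array([-1. ,  0.1])]
FL [479.8  75.  103.1] [array([ 0.3, -0.6]), array([-0.9,  0.1])]
FR [ 468.9 -120.8  101. ] [array([-0.,  0.]), array([ 0., -0.])]
BL [646.8  67.6  54. ]
BR [ 636.3 -129.8   54. ]
caseFL [471.6  76.4  40. ]
caseFR [ 461.4 -120.8   40. ]
caseFLs [478.2  75.   40. ]
caseFRs [ 467.4 -122.2   40. ]
```

```bash
cat >> h.py <<'E'
from scipy.spatial.transform import Rotation as Ro
np.set_printoptions(precision=2,suppress=True)
PSI=-0.053
DOWN=Ro.from_euler('xyz',[np.pi,0,np.pi+PSI])
def go(p,Rg=DOWN,s=None):
    s=s or monitor.sense();R0=Ro.from_euler('xyz',s["tcp_rot"])
    d=R0.inv().apply(np.array(p)-s["eef_pos"])/50
    w=np.degrees((R0.inv()*Rg).as_rotvec())/6
    return d,w
def rep():
    s=monitor.sense();print(round(s["clock"],2),s["eef_pos"],s["tcp_rot"],s["contact_force"],s["grasp_force"],s["opening"])
E
python3 -c "
from h import *
for p in ([350,300,240],[455,-23,230]):print(*go(p))"
```

```text
[-4.1  -4.24 -0.18] [-0.01 -0.   -3.32]
[-8.56 -9.36  0.02] [-0.01 -0.   -3.32]
```

Call:
drive_tool(plan=[{"x":-1,"y":-1.1,"az":-0.5},{"x":-2,"y":-2.2,"az":-1},{"x":-3,"y":-3.3,"az":-1.5},{"x":-4,"y":-4.4,"az":-2},{"x":-5,"y":-5.5,"az":-2.5},{"x":-6,"y":-6.6,"az":-3},{"x":-7,"y":-7.7,"az":-3.32},{"x":-8,"y":-8.7,"az":-3.32}])

```text
invalid input
```

```bash
python3 -c "
from h import *
rep()
print(*go([455,-23,230]))"
```

```text
0.1 [243.68 575.08 230.65] [-3.14 -0.    2.74] [-0.17  0.2   0.07] 0.0 0.9978976217755774
[-8.56 -9.36  0.02] [-0.01 -0.   -3.32]
```

Call:
drive_tool(plan=[{"x":-1,"y":-1.1,"z":0,"ax":0,"ay":0,"az":-0.5,"hand":85},{"x":-2,"y":-2.2,"z":0,"ax":0,"ay":0,"az":-1,"hand":85},{"x":-3,"y":-3.3,"z":0,"ax":0,"ay":0,"az":-1.5,"hand":85},{"x":-4,"y":-4.4,"z":0,"ax":0,"ay":0,"az":-2,"hand":85},{"x":-5,"y":-5.5,"z":0,"ax":0,"ay":0,"az":-2.5,"hand":85},{"x":-6,"y":-6.6,"z":0,"ax":0,"ay":0,"az":-3,"hand":85},{"x":-7,"y":-7.7,"z":0,"ax":0,"ay":0,"az":-3.32,"hand":85},{"x":-8,"y":-8.7,"z":0,"ax":0,"ay":0,"az":-3.32,"hand":85}], grip_force=25)

```text
clock: 0.9
eef_pos: [376.8, 196.3, 231.3]
tcp_rot: [3.142, 0.0, 3.09]
contact_force: [0.8, 0.3, -1.1]
opening: 0.997
grasp_force: 0.0
```

```bash
python3 -c "
from h import *
rep()
print(*go([455,-23,230]))"
```

```text
0.9 [376.78 196.28 231.27] [3.14 0.   3.09] [ 0.82  0.28 -1.1 ] 0.0 0.997102158759087
[-1.79 -4.3   0.03] [0.   0.   0.01]
```

Call:
drive_tool(plan=[{"x":-0.4,"y":-0.9,"z":0,"ax":0,"ay":0,"az":0,"hand":60},{"x":-0.8,"y":-1.8,"z":0,"ax":0,"ay":0,"az":0,"hand":60},{"x":-1.2,"y":-2.7,"z":0,"ax":0,"ay":0,"az":0,"hand":60},{"x":-1.5,"y":-3.6,"z":0,"ax":0,"ay":0,"az":0,"hand":60},{"x":-1.7,"y":-4.2,"z":0,"ax":0,"ay":0,"az":0,"hand":60},{"x":-1.7,"y":-4.2,"z":0,"ax":0,"ay":0,"az":0,"hand":60},{"x":-1.7,"y":-4.2,"z":0,"ax":0,"ay":0,"az":0,"hand":60}])

```text
clock: 1.6
eef_pos: [450.2, -16.5, 231.0]
tcp_rot: [3.141, -0.001, 3.086]
contact_force: [-0.4, 0.8, -0.4]
opening: 0.702
grasp_force: 0.0
```

```bash
python3 -c "
from h import *
rep()
c=imaging.camera_info('wrist');im=imaging.grab_frame('wrist');cv2.imwrite('pics/w1.png',im[:,:,::-1])
np.savez('w1.npz',**c)
for X in ([461,-23,104],[640,-31,44]):print(proj(c,np.array(X)))
print(-c['R'].T@c['t'], c['R'][2])
print(*go([461,-23,110]))"
```

```text
1.6 [450.18 -16.45 230.98] [ 3.14 -0.    3.09] [-0.37  0.76 -0.35] 0.0 0.701503787289857
[251.89 196.13]
[255.47 323.21]
[378.51 -12.36 373.09] [ 0.28 -0.02 -0.96]
[-0.23 -0.13  2.42] [ 0.   -0.01 -0.01]
```

View pics/w1.png

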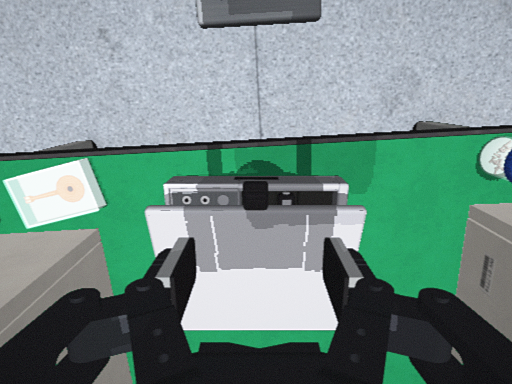

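```bash
python3 -c "
from h import *
c=np.load('w1.npz');im=cv2.imread('pics/w1.png')
m=(im[172:215,235:280].max(2)<60).astype(np.uint8)
n,l,st,ce=cv2.connectedComponentsWithStats(m);print(st,ce+[235,172])
for z in(98,104,110):print(plane(c,(255.5,191),z),plane(c,(146,208),z),plane(c,(365,208),z))
"
```

```text
[[  0   0  45  43 903]
 [  0   5  44   3 132]
 [  6   9  39  29 900]] [[255.87 192.79]
 [256.5  178.  ]
 [258.2  195.41]]
[458.26 -19.74  98.  ] [ 468.68 -119.35   98.  ] [479.75  78.04  98.  ]
[456.52 -19.58 104.  ] [ 466.71 -117.01  104.  ] [477.54  76.07 104.  ]
[454.78 -19.42 110.  ] [ 464.74 -114.68  110.  ] [475.33  74.09 110.  ]
```

Call:
drive_tool(plan=[{"x":-0.17,"y":-0.07,"z":0.6,"ax":0,"ay":0,"az":0,"hand":45},{"x":-0.17,"y":-0.07,"z":1.2,"ax":0,"ay":0,"az":0,"hand":45},{"x":-0.17,"y":-0.07,"z":1.8,"ax":0,"ay":0,"az":0,"hand":45},{"x":-0.17,"y":-0.07,"z":2.2,"ax":0,"ay":0,"az":0,"hand":45},{"x":-0.17,"y":-0.07,"z":2.4,"ax":0,"ay":0,"az":0,"hand":45},{"x":-0.17,"y":-0.07,"z":2.4,"ax":0,"ay":0,"az":0,"hand":45}])

```text
clock: 2.25
eef_pos: [457.9, -19.0, 110.4]
tcp_rot: [3.141, -0.002, 3.09]
contact_force: [-0.7, 0.2, 0.5]
opening: 0.528
grasp_force: 0.0
```

```bash
python3 -c "
from h import *
rep()
c=imaging.camera_info('wrist');im=imaging.grab_frame('wrist');s=imaging.grab_frame('side')
np.savez('w2.npz',**c)
cv2.imwrite('pics/w2.png',np.hstack([im,cv2.resize(s[120:240,180:276],None,fx=3,fy=3.2,interpolation=2)])[:,:,::-1])
"
```

```text
2.25 [457.87 -18.96 110.38] [ 3.14 -0.    3.09] [-0.69  0.16  0.53] 0.0 0.5280481231703678
```

View pics/w2.png

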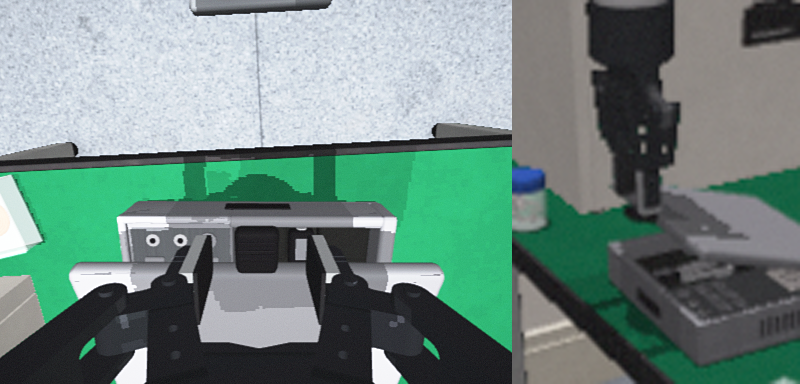

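```bash
python3 -c "
from h import *
c=np.load('w2.npz')
for z in(94,98,102):print(plane(c,(257,240),z),plane(c,(257,226),z),plane(c,(257,262),z),plane(c,(70,268),z),plane(c,(443,268),z), plane(c,(278,240),z)-plane(c,(235,240),z))
print(proj(c,np.array([457.9,-19,110.4])),proj(c,np.array([459.4,-16.5,112.4])))
print(*go([460,-20,91]))
"
```

```text
[459.43 -19.92  94.  ] [451.37 -19.49  94.  ] [472.52 -20.63  94.  ] [ 470.81 -123.59   94.  ] [481.54  81.44  94.  ] [ 1.2  23.01  0.  ]
[457.58 -19.8   98.  ] [449.73 -19.38  98.  ] [470.35 -20.49  98.  ] [ 468.68 -120.85   98.  ] [479.14  79.01  98.  ] [ 1.17 22.43  0.  ]
[455.74 -19.68 102.  ] [448.09 -19.27 102.  ] [468.17 -20.35 102.  ] [ 466.55 -118.12  102.  ] [476.74  76.57 102.  ] [ 1.14 21.85  0.  ]
[258.54 251.34] [263.89 255.83]
[-0.02 -0.01  0.42] [0.   0.01 0.01]
```

Call:
drive_tool(plan=[{"x":0,"y":-0.02,"z":0.2,"ax":0,"ay":0,"az":0,"hand":45},{"x":0,"y":-0.02,"z":0.4,"ax":0,"ay":0,"az":0,"hand":45},{"x":0,"y":-0.02,"z":0.4,"ax":0,"ay":0,"az":0,"hand":35},{"x":0,"y":-0.02,"z":0.4,"ax":0,"ay":0,"az":0,"hand":25},{"x":0,"y":-0.02,"z":0.4,"ax":0,"ay":0,"az":0,"hand":15},{"x":0,"y":-0.02,"z":0.4,"ax":0,"ay":0,"az":0,"hand":15},{"x":0,"y":-0.02,"z":0.4,"ax":0,"ay":0,"az":0,"hand":15}], grip_force=25)

```text
clock: 3.05
eef_pos: [458.6, -20.4, 91.3]
tcp_rot: [3.141, -0.0, 3.088]
contact_force: [-0.0, 4.6, -3.4]
opening: 0.253
grasp_force: 29.1
```

```bash
python3 -c "
from h import *
rep()
a0=.244;u=np.array([np.cos(PSI),np.sin(PSI),0]);k=np.array([0,0,1.])
f=lambda a:u*(-192*np.cos(a)+6*np.sin(a))+k*(192*np.sin(a)+6*np.cos(a))
s=monitor.sense();R0=Ro.from_euler('xyz',s['tcp_rot'])
for a in np.linspace(a0,1.73,17)[1:]:print(round(a,2),R0.inv().apply(f(a)-f(a0))/50)
"
```

```text
3.05 [458.6  -20.43  91.29] [ 3.14 -0.    3.09] [-0.02  4.61 -3.4 ] 29.05816376209259 0.2532461117522171
0.34 [-0.11  0.   -0.34]
0.43 [-0.26  0.   -0.66]
0.52 [-0.43  0.   -0.98]
0.62 [-0.63  0.   -1.27]
0.71 [-0.86  0.   -1.55]
0.8 [-1.11  0.   -1.8 ]
0.89 [-1.39  0.   -2.03]
0.99 [-1.68  0.   -2.23]
1.08 [-1.99  0.   -2.4 ]
1.17 [-2.32  0.   -2.54]
1.27 [-2.66  0.   -2.66]
1.36 [-3.    0.   -2.74]
1.45 [-3.36  0.   -2.78]
1.54 [-3.71  0.   -2.8 ]
1.64 [-4.07  0.01 -2.78]
1.73 [-4.42  0.01 -2.73]
```

Gripped (21.6 mm). Swing the lid along its arc.

Call:
drive_tool(plan=[{"x":-0.11,"y":0,"z":-0.34,"ax":0,"ay":0,"az":0,"hand":15},{"x":-0.26,"y":0,"z":-0.66,"ax":0,"ay":0,"az":0,"hand":15},{"x":-0.43,"y":0,"z":-0.98,"ax":0,"ay":0,"az":0,"hand":15},{"x":-0.63,"y":0,"z":-1.27,"ax":0,"ay":0,"az":0,"hand":15},{"x":-0.86,"y":0,"z":-1.55,"ax":0,"ay":0,"az":0,"hand":15},{"x":-1.11,"y":0,"z":-1.8,"ax":0,"ay":0,"az":0,"hand":15},{"x":-1.39,"y":0,"z":-2.03,"ax":0,"ay":0,"az":0,"hand":15},{"x":-1.39,"y":0,"z":-2.03,"ax":0,"ay":0,"az":0,"hand":15}])

```text
clock: 3.85
eef_pos: [530.5, -24.3, 194.0]
tcp_rot: [3.141, 0.003, 3.088]
contact_force: [3.6, 2.6, -2.2]
opening: 0.249
grasp_force: 26.3
```

```bash
python3 -c "
from h import *
rep()"
```

```text
3.85 [530.53 -24.33 194.04] [3.14 0.   3.09] [ 3.64  2.58 -2.19] 26.29527747631073 0.24880330692591227
```

Call:
drive_tool(plan=[{"x":-0.29,"y":0,"z":-0.2,"ax":0,"ay":0,"az":0,"hand":15},{"x":-0.6,"y":0,"z":-0.37,"ax":0,"ay":0,"az":0,"hand":15},{"x":-0.93,"y":0,"z":-0.51,"ax":0,"ay":0,"az":0,"hand":15},{"x":-1.27,"y":0,"z":-0.63,"ax":0,"ay":0,"az":0,"hand":15},{"x":-1.61,"y":0,"z":-0.71,"ax":0,"ay":0,"az":0,"hand":15},{"x":-1.97,"y":0,"z":-0.75,"ax":0,"ay":0,"az":0,"hand":15},{"x":-2.32,"y":0,"z":-0.77,"ax":0,"ay":0,"az":0,"hand":15},{"x":-2.32,"y":0,"z":-0.77,"ax":0,"ay":0,"az":0,"hand":15}])

```text
clock: 4.65
eef_pos: [644.6, -30.6, 230.4]
tcp_rot: [3.141, -0.001, 3.088]
contact_force: [2.3, 2.9, -4.2]
opening: 0.243
grasp_force: 25.6
```

```bash
python3 -c "
from h import *
rep()
c=imaging.camera_info('top')
cv2.imwrite('pics/t2.png',imaging.grab_frame('top')[:,:,::-1]);im=imaging.grab_frame('side');cv2.imwrite('pics/s2.png',cv2.resize(im[100:260,180:310],None,fx=3,fy=3)[:,:,::-1])"
```

```text
4.65 [644.61 -30.55 230.38] [ 3.14 -0.    3.09] [ 2.33  2.89 -4.23] 25.628046691417694 0.24297632568040287
```

View pics/s2.png

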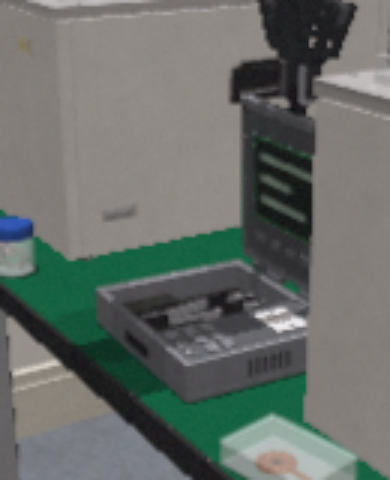

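```bash
python3 -c "
from h import *
from scipy.optimize import least_squares
Q=np.array([[458.6,91.3],[530.5,194.0],[644.6,230.4]]);Q[:,0]/=np.cos(PSI)
r=least_squares(lambda v:np.hypot(*(Q-v).T)-192.1,[642,40]);print(r.x,r.fun)
d=Q-r.x;print(np.arctan2(d[:,1],-d[:,0])-np.arctan2(6,192))"
```

```text
[643.87  38.33] [-0.02  0.04 -0.02]
[0.25 0.91 1.55]
```

Call:
drive_tool(plan=[{"x":-0.25,"y":0,"z":0.01,"ax":0,"ay":0,"az":0,"hand":15},{"x":-0.5,"y":0,"z":0.04,"ax":0,"ay":0,"az":0,"hand":15},{"x":-0.74,"y":0,"z":0.08,"ax":0,"ay":0,"az":0,"hand":15},{"x":-0.74,"y":0,"z":0.08,"ax":0,"ay":0,"az":0,"hand":15},{"x":-0.74,"y":0,"z":0.08,"ax":0,"ay":0,"az":0,"hand":15},{"x":-0.74,"y":0,"z":0.08,"ax":0,"ay":0,"az":0,"hand":50},{"x":-0.74,"y":0,"z":0.08,"ax":0,"ay":0,"az":0,"hand":50},{"x":-0.74,"y":0,"z":0.08,"ax":0,"ay":0,"az":0,"hand":50}])

```text
clock: 5.55
eef_pos: [681.2, -33.3, 228.2]
tcp_rot: [-3.141, 0.002, 3.088]
contact_force: [0.2, -0.1, 0.1]
opening: 0.584
grasp_force: 0.0
```

```bash
python3 -c "
from h import *
rep()"
```

```text
5.55 [681.22 -33.28 228.16] [-3.14  0.    3.09] [ 0.24 -0.06  0.11] 0.0 0.5839952148751926
```

Call:
drive_tool(plan=[{"x":0,"y":0,"z":-0.7,"ax":0,"ay":0,"az":0,"hand":50},{"x":0.2,"y":0,"z":-1.4,"ax":0,"ay":0,"az":0,"hand":60},{"x":1,"y":0.2,"z":-1.6,"ax":0,"ay":0,"az":0,"hand":85},{"x":1.9,"y":0.4,"z":-1.6,"ax":0,"ay":0,"az":0,"hand":85},{"x":2.8,"y":0.6,"z":-1.6,"ax":0,"ay":0,"az":0,"hand":85},{"x":3.6,"y":0.6,"z":-1.4,"ax":0,"ay":0,"az":0,"hand":85},{"x":3.6,"y":0.6,"z":-1.2,"ax":0,"ay":0,"az":0,"hand":85},{"x":3.6,"y":0.6,"z":-1.2,"ax":0,"ay":0,"az":0,"hand":85}])

```text
clock: 6.35
eef_pos: [502.1, 6.6, 287.1]
tcp_rot: [-3.141, 0.0, 3.089]
contact_force: [-0.1, -1.3, 0.5]
opening: 0.995
grasp_force: 0.0
```

```bash
python3 -c "
from h import *
rep()
c=imaging.camera_info('wrist');im=imaging.grab_frame('wrist')
np.savez('w3.npz',**c);cv2.imwrite('pics/w3.png',im[:,:,::-1])"
```

```text
6.35 [502.11   6.58 287.09] [-3.14  0.    3.09] [-0.13 -1.31  0.46] 0.0 0.9946649325117416
```

View pics/w3.png

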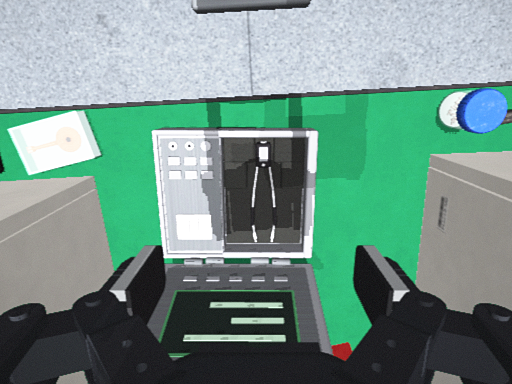

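```bash
python3 -c "
from h import *
c=np.load('w3.npz');im=cv2.imread('pics/w3.png')
g=im.min(2)
m=(g[205:245,170:220]>225).astype(np.uint8);n,l,st,ce=cv2.connectedComponentsWithStats(m);
i=1+st[1:,4].argmax();print(st[i],ce[i]+[170,205]);print('gauge',plane(c,ce[i]+[170,205],39))
b=cv2.boxPoints(cv2.minAreaRect(np.argwhere(l==i)[:,::-1].astype(np.float32)))+[170,205]
for q in b:print(q,plane(c,q,39))
for q in((153,130),(318,129),(163,258),(311,258)):print('rim',plane(c,q,40))
for q in((254,241),(273,241),(263,142)):print('tw',plane(c,q,20))
m=(g[130:250,226:304]>120).astype(np.uint8);n,l,st,ce=cv2.connectedComponentsWithStats(m)
for k in range(1,n):
  if st[k,4]>8:print(st[k]+[226,130,0,0,0],ce[k]+[226,130])
"
```

```text
[  6   9  36  26 889] [193.64 226.69]
gauge [587.97 -83.13  39.  ]
[176. 214.] [ 569.24 -103.87   39.  ]
[211. 214.] [571.64 -58.85  39.  ]
[211. 239.] [606.6 -62.2  39. ]
[176. 239.] [ 604.13 -108.29   39.  ]
rim [ 461.48 -117.53   40.  ]
rim [470.8   78.78  40.  ]
rim [ 630.34 -128.87   40.  ]
rim [640.92  69.11  40.  ]
tw [621.37  -6.54  20.  ]
tw [622.78  19.75  20.  ]
tw [485.41  12.74  20.  ]
[226 130  78   8 588] [263.02 133.48]
[260 141   7   2  12] [263.  141.5]
[259 147   9  14 125] [262.97 153.45]
[252 167   6  40  97] [254.25 186.8 ]
[269 167   7  40  92] [271.9  187.34]
[301 209   2   5  10] [301.5 211. ]
[226 225  76  19 205] [266.6  237.57]
```

```bash
python3 -c "
from h import *
print(*go([530,5,150]))"
```

```text
[-0.53 -0.    2.75] [-0.    0.01 -0.  ]
```

Call:
drive_tool(plan=[{"x":-0.5,"y":0,"z":0.8,"ax":0,"ay":0,"az":0,"hand":85},{"x":-0.53,"y":0,"z":1.6,"ax":0,"ay":0,"az":0,"hand":85},{"x":-0.53,"y":0,"z":2.3,"ax":0,"ay":0,"az":0,"hand":85},{"x":-0.53,"y":0,"z":2.7,"ax":0,"ay":0,"az":0,"hand":85},{"x":-0.53,"y":0,"z":2.7,"ax":0,"ay":0,"az":0,"hand":85},{"x":-0.53,"y":0,"z":2.7,"ax":0,"ay":0,"az":0,"hand":85}])

```text
clock: 7.0
eef_pos: [530.6, 5.2, 152.7]
tcp_rot: [-3.142, 0.0, 3.088]
contact_force: [0.5, -0.3, 0.2]
opening: 0.993
grasp_force: 0.0
```

```bash
python3 -c "
from h import *
rep()
c=imaging.camera_info('wrist');im=imaging.grab_frame('wrist')
np.savez('w4.npz',**c);cv2.imwrite('pics/w4f.png',im[:,:,::-1])
print(proj(c,np.array([588,-83,39.])),proj(c,np.array([622,7,20.])),proj(c,np.array([485,12,20.])))
cv2.imwrite('pics/w4.png',cv2.resize(im[60:360,110:400],None,fx=2,fy=2,interpolation=2)[:,:,::-1])"
```

```text
7.0 [530.64   5.15 152.73] [-3.14  0.    3.09] [ 0.54 -0.32  0.2 ] 0.0 0.9933471319346672
[162.08 255.73] [265.82 273.73] [263.97 129.02]
```

View pics/w4.png

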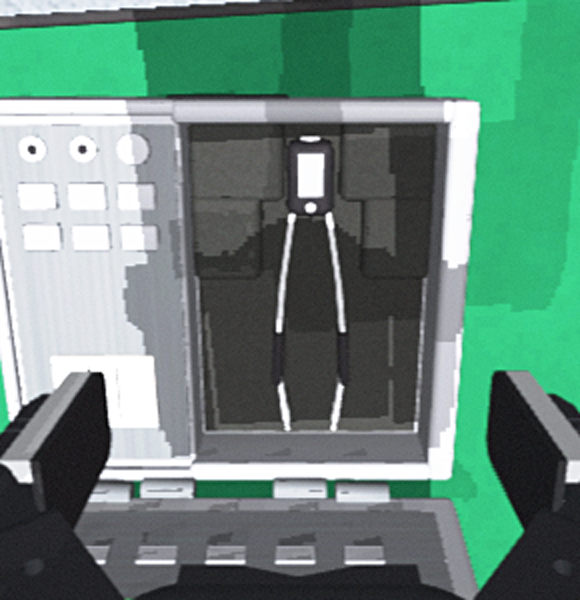

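```bash
python3 -c "
from h import *
c=np.load('w4.npz')
for q in((254,274.5),(276.5,274.5),(249.5,238.5),(281,238.5),(265.2,238.5),(265.2,130)):print('tw',plane(c,q,20))
for q in((136,238),(188.5,238),(188.5,273.5)):print('g',plane(c,q,39))
for q in((348.5,111),(335,299.5)):print('rim',plane(c,q,40))
im=cv2.imread('pics/w4f.png').min(2).astype(int)
print(im[245,140:195]);print(im[255,155:195]);print(im[228:280,180])"
```

```text
tw [622.22  -4.38  20.  ]
tw [623.39  17.21  20.  ]
tw [584.37  -6.36  20.  ]
tw [585.95  22.83  20.  ]
tw [585.16   8.19  20.  ]
tw [485.87  12.99  20.  ]
g [ 569.93 -103.14   39.  ]
g [572.37 -57.87  39.  ]
g [606.75 -61.85  39.  ]
rim [472.96  77.25  40.  ]
rim [640.04  69.02  40.  ]
[255 255 255 255 255 255 255 255 255 255 255 255 255 227 124 227 255 255
 255 255 255 255 255 255 255 255 255 255 233 255 255 255 255 255 255 255
 255 255 255 255 255 255 255 255 255 255 255 166 138 143 140 143 143 146
 144]
[ 30  24  25  23  26  29  15  45 250 255 255 255 255 255 233 255 255 255
 255 255 255 255 255 255 255 255 255 255 255 255 255 255 254 143 137 144
 143 147 145 146]
[222 224 222 222 219 222 222 223 220 227 255 255 255 255 255 255 255 255
 255 255 255 255 255 255 255 255 255 255 255 255 255 255 255 255 255 255
 255 255 255 255 255 255 255 255 255 253 219 219 223 219 223 222]
```

```bash
python3 -c "
from h import *
T=Ro.from_euler('xyz',[np.pi,0,np.pi-.05])
print(*go([583,8.4,100],T));print(*go([583,8.4,15.5],T))
c=np.load('w4.npz');print(plane(c,(154,245),39),plane(c,(168,245),39))"
```

```text
[-1.03  0.12  1.07] [ 0.    0.02 -0.03]
[-1.03  0.12  2.76] [ 0.    0.02 -0.03]
[577.35 -88.58  39.  ] [578.01 -76.43  39.  ]
```

Call:
drive_tool(plan=[{"x":-0.5,"y":0.1,"z":0.4,"ax":0,"ay":0,"az":0,"hand":60},{"x":-1.03,"y":0.12,"z":0.8,"ax":0,"ay":0,"az":0,"hand":50},{"x":-1.03,"y":0.12,"z":1.3,"ax":0,"ay":0,"az":0,"hand":50},{"x":-1.03,"y":0.12,"z":1.8,"ax":0,"ay":0,"az":0,"hand":50},{"x":-1.03,"y":0.12,"z":2.2,"ax":0,"ay":0,"az":0,"hand":50},{"x":-1.03,"y":0.12,"z":2.2,"ax":0,"ay":0,"az":0,"hand":50},{"x":-1.03,"y":0.12,"z":2.2,"ax":0,"ay":0,"az":0,"hand":50}])

```text
clock: 7.75
eef_pos: [582.3, 8.6, 43.7]
tcp_rot: [3.141, 0.002, 3.088]
contact_force: [0.4, 0.4, 1.0]
opening: 0.584
grasp_force: 0.0
```

```bash
python3 -c "
from h import *
rep()
T=Ro.from_euler('xyz',[np.pi,0,np.pi-.05])
print(*go([583,8.4,15.5],T))
c=imaging.camera_info('wrist');im=imaging.grab_frame('wrist')
np.savez('w5.npz',**c);cv2.imwrite('pics/w5.png',im[:,:,::-1])"
```

```text
7.75 [582.27   8.56  43.69] [3.14 0.   3.09] [0.37 0.39 0.97] 0.0 0.5841918203092228
[-0.01 -0.    0.56] [ 0.    0.02 -0.03]
```

View pics/w5.png

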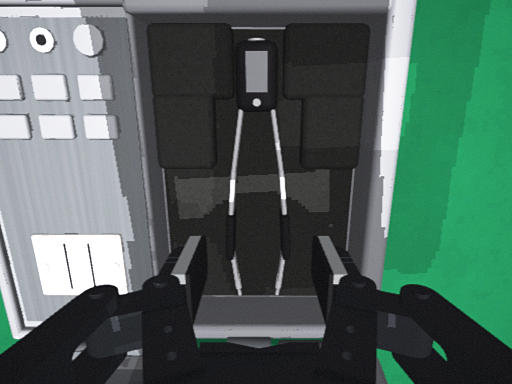

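```bash
python3 -c "
from h import *
c=np.load('w5.npz')
for q in ((68,266),(91,266),(79.5,264.5)):print(plane(c,q,39))
for q in ((239.5,292),(278,292)):print(plane(c,q,20))"
```

```text
[587.71 -88.89  39.  ]
[588.34 -77.21  39.  ]
[587.18 -82.87  39.  ]
[620.19  -4.8   20.  ]
[621.41  17.89  20.  ]
```

Call:
drive_tool(plan=[{"x":0,"y":0,"z":0.3,"ax":0,"ay":0,"az":0,"hand":50},{"x":0,"y":0,"z":0.55,"ax":0,"ay":0,"az":0,"hand":50},{"x":0,"y":0,"z":0.55,"ax":0,"ay":0,"az":0,"hand":44},{"x":0,"y":0,"z":0.55,"ax":0,"ay":0,"az":0,"hand":38},{"x":0,"y":0,"z":0.55,"ax":0,"ay":0,"az":0,"hand":33},{"x":0,"y":0,"z":0.55,"ax":0,"ay":0,"az":0,"hand":30},{"x":0,"y":0,"z":0.55,"ax":0,"ay":0,"az":0,"hand":30},{"x":0,"y":0,"z":0.55,"ax":0,"ay":0,"az":0,"hand":30}], grip_force=20)

```text
clock: 8.6
eef_pos: [581.1, 8.6, 15.0]
tcp_rot: [3.142, 0.0, 3.088]
contact_force: [-0.5, 0.4, -0.9]
opening: 0.352
grasp_force: 5.1
```

```bash
python3 -c "
from h import *
rep();s=monitor.sense();print(s['opening']*85.4)"
```

```text
8.6 [581.14   8.6   15.  ] [3.14 0.   3.09] [-0.53  0.37 -0.88] 5.087411999702454 0.35184067721913687
30.04719383451429
```

Call:
drive_tool(plan=[{"x":0,"y":0,"z":0,"ax":0,"ay":0,"az":0,"hand":27.8},{"x":0,"y":0,"z":0,"ax":0,"ay":0,"az":0,"hand":27.8},{"x":0,"y":0,"z":0,"ax":0,"ay":0,"az":0,"hand":27.8},{"x":0,"y":0,"z":-0.2,"ax":0,"ay":0,"az":0,"hand":27.8},{"x":0,"y":0,"z":-0.5,"ax":0,"ay":0,"az":0,"hand":27.8},{"x":0,"y":0,"z":-0.8,"ax":0,"ay":0,"az":0,"hand":27.8},{"x":0,"y":0,"z":-0.9,"ax":0,"ay":0,"az":0,"hand":27.8},{"x":0,"y":0,"z":-0.9,"ax":0,"ay":0,"az":0,"hand":27.8}])

```text
clock: 9.4
eef_pos: [582.0, 8.7, 61.4]
tcp_rot: [3.141, 0.003, 3.088]
contact_force: [0.7, -0.7, -1.1]
opening: 0.327
grasp_force: 7.9
```

```bash
python3 -c "
from h import *
rep();s=monitor.sense();print(s['opening']*85.4)
c=imaging.camera_info('wrist')
im=imaging.grab_frame('wrist')
np.savez('w6.npz',**c);cv2.imwrite('pics/w6.png',im[:,:,::-1])
v=(im.min(2)>130)[180:320,215:300]
for y in range(40,140,3):
  x=np.flatnonzero(v[y]);print(y+180,x[:1]+215,x[-1:]+215,len(x),end=' | ')
print(proj(c,np.array([620,0.5,65])),proj(c,np.array([620,12.5,65])))
"
```

```text
9.4 [581.95   8.67  61.39] [3.14 0.   3.09] [ 0.69 -0.73 -1.1 ] 7.934045344591141 0.3272505404528942
27.947196154677165
220 [231] [286] 10 | 223 [231] [286] 9 | 226 [231] [286] 10 | 229 [231] [287] 10 | 232 [231] [286] 9 | 235 [231] [287] 10 | 238 [231] [287] 10 | 241 [] [] 0 | 244 [] [] 0 | 247 [] [] 0 | 250 [] [] 0 | 253 [] [] 0 | 256 [] [] 0 | 259 [] [] 0 | 262 [] [] 0 | 265 [] [] 0 | 268 [] [] 0 | 271 [215] [216] 2 | 274 [215] [216] 2 | 277 [215] [216] 2 | 280 [269] [277] 9 | 283 [] [] 0 | 286 [] [] 0 | 289 [239] [280] 4 | 292 [238] [282] 7 | 295 [237] [282] 10 | 298 [238] [281] 9 | 301 [238] [281] 10 | 304 [240] [280] 9 | 307 [226] [292] 63 | 310 [225] [292] 66 | 313 [225] [293] 69 | 316 [224] [293] 25 | 319 [217] [276] 13 | [246.65 322.91] [270.21 321.84]
```

```bash
python3 -c "
from h import *
print(*go([547.5,-80.9,61.4]),*go([547.5,-80.9,50]))"
```

```text
[ 0.58 -1.82 -0.02] [ 0.    0.01 -0.  ] [ 0.58 -1.82  0.21] [ 0.    0.01 -0.  ]
```

Call:
drive_tool(plan=[{"x":0.1,"y":-0.3,"z":0,"ax":0,"ay":0,"az":0,"hand":27.8},{"x":0.25,"y":-0.75,"z":0,"ax":0,"ay":0,"az":0,"hand":27.8},{"x":0.4,"y":-1.2,"z":0,"ax":0,"ay":0,"az":0,"hand":27.8},{"x":0.5,"y":-1.6,"z":0,"ax":0,"ay":0,"az":0,"hand":27.8},{"x":0.58,"y":-1.82,"z":0,"ax":0,"ay":0,"az":0,"hand":27.8},{"x":0.58,"y":-1.82,"z":0.05,"ax":0,"ay":0,"az":0,"hand":27.8},{"x":0.58,"y":-1.82,"z":0.05,"ax":0,"ay":0,"az":0,"hand":27.8}])

```text
clock: 10.15
eef_pos: [546.9, -80.7, 56.8]
tcp_rot: [3.141, -0.001, 3.088]
contact_force: [-0.3, 0.2, -1.2]
opening: 0.325
grasp_force: 7.9
```

```bash
python3 -c "
from h import *
rep()
c=imaging.camera_info('wrist');im=imaging.grab_frame('wrist');t=imaging.grab_frame('top');s=imaging.grab_frame('side')
np.savez('w7.npz',**c);cv2.imwrite('pics/w7f.png',im[:,:,::-1])
f=lambda i,k:cv2.resize(i,None,fx=k,fy=k,interpolation=2)
A=f(im[200:350,180:340],3);B=f(s[120:240,200:310],2.5)[:,:]
h=450;B=cv2.copyMakeBorder(B,0,h-B.shape[0],0,0,0)
cv2.imwrite('pics/w7.png',np.hstack([A,B])[:,:,::-1])
for X in([588,-89,39],[588,-77,39],[588,-89,65],[588,-77,65]):print(proj(c,np.array(X)))"
```

```text
10.15 [546.88 -80.7   56.77] [ 3.14 -0.    3.09] [-0.28  0.21 -1.21] 7.940298914909363 0.32525157067084065
[248.15 302.57]
[269.   301.58]
[246.49 334.54]
[270.59 333.43]
```

View pics/w7.png

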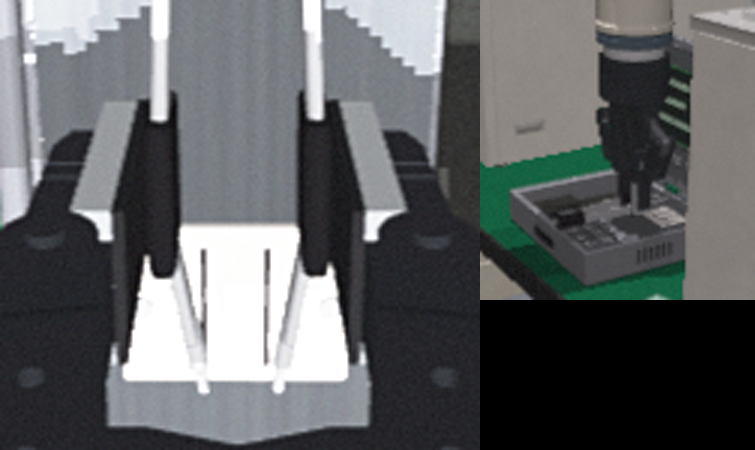

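```bash
python3 -c "
from h import *
c=np.load('w7.npz')
for z in(60,62):print(plane(c,(247.7,329),z),plane(c,(273,329),z))
for q in((248,302),(268.8,302)):print(plane(c,q,39))
rep()"
```

```text
[588.85 -88.62  60.  ] [589.56 -75.66  60.  ]
[587.21 -88.45  62.  ] [587.92 -75.67  62.  ]
[587.62 -89.06  39.  ]
[588.27 -77.13  39.  ]
10.3 [547.41 -80.04  57.14] [ 3.14 -0.    3.09] [-0.72  0.58 -1.26] 7.9416243731975555 0.32547931721142787
```

Call:
drive_tool(plan=[{"x":0,"y":-0.02,"z":0.05,"ax":0,"ay":0,"az":0,"hand":27.5},{"x":0,"y":-0.02,"z":0.1,"ax":0,"ay":0,"az":0,"hand":27.5},{"x":0,"y":-0.02,"z":0.15,"ax":0,"ay":0,"az":0,"hand":27.5},{"x":0,"y":-0.02,"z":0.15,"ax":0,"ay":0,"az":0,"hand":27.5},{"x":0,"y":-0.02,"z":0.15,"ax":0,"ay":0,"az":0,"hand":27.5},{"x":0,"y":-0.02,"z":0.15,"ax":0,"ay":0,"az":0,"hand":27.5},{"x":0,"y":-0.02,"z":0.15,"ax":0,"ay":0,"az":0,"hand":27.5},{"x":0,"y":-0.02,"z":0.15,"ax":0,"ay":0,"az":0,"hand":27.5}])

```text
clock: 11.1
eef_pos: [547.2, -81.8, 49.9]
tcp_rot: [-3.142, 0.0, 3.088]
contact_force: [-0.9, 0.3, -0.2]
opening: 0.324
grasp_force: 8.3
```

```bash
python3 -c "
from h import *
rep()
c=imaging.camera_info('wrist');im=imaging.grab_frame('wrist');rep()
print(proj(c,np.array([588,-83.1,39])),proj(c,np.array([588,-83.1,54])))
# bright tips below strip's edge
g=im.min(2).astype(int)
for y in range(318,336,2):print(y,np.flatnonzero(g[y,235:290]>g[y,235:290].min()+25)+235)
t=imaging.camera_info('top');tt=imaging.grab_frame('top')
cv2.imwrite('pics/t3.png',tt[:,:,::-1])
for a in(1.575,1.745,1.915):
  for w in (-100,100):
    X=np.array([643,-30.3,44])+(-176*np.cos(a))*np.array([1,-.053,0])+np.array([0,0,176*np.sin(a)])+w*np.array([.053,1,0]);print(a,w,proj(t,X))
"
```

```text
11.1 [547.23 -81.75  49.88] [-3.14  0.    3.09] [-0.88  0.34 -0.21] 8.338062912225723 0.3237026762573006
11.15 [547.21 -81.77  49.89] [-3.14  0.    3.09] [-0.21  0.09 -0.88] 8.33842545747757 0.3224338208957899
[260.22 309.01] [260.34 327.62]
318 [235 236 237 238 239 240 241 242 243 244 245 246 247 248 250 251 252 253
 254 255 256 257 258 259 260 261 262 263 264 265 266 267 268 269 270 272
 273 274 275 276 277 278 279 280 281 282 283 284 285 286 287 288 289]
320 [235 236 237 238 239 240 241 242 243 244 245 246 247 248 250 251 252 253
 254 255 256 257 258 259 260 261 262 263 264 265 266 267 268 269 270 271
 272 273 274 275 276 277 278 279 280 281 282 283 284 285 286 287 288 289]
322 [235 236 237 238 239 240 241 242 243 244 245 246 247 248 250 251 252 253
 254 255 256 257 258 259 260 261 262 263 264 265 266 267 268 269 271 272
 273 274 275 276 277 278 279 280 281 282 283 284 285 286 287 288 289]
324 [235 236 237 238 239 240 241 242 243 244 245 246 247 248 249 250 251 252
 253 254 255 256 257 258 259 260 261 262 263 264 265 266 267 268 269 271
 272 273 274 275 276 277 278 279 280 281 282 283 284 285 286 287 288 289]
326 [235 236 237 238 239 240 241 242 243 244 245 246 247 248 249 250 251 252
 253 254 255 256 257 258 259 260 261 262 263 264 265 266 267 268 269 271
 272 273 274 275 276 277 278 279 280 281 282 283 284 285 286 287 288 289]
328 [235 236 237 238 239 240 241 242 243 244 245 246 247 248 251 252 253 254
 255 256 257 258 259 260 261 262 263 264 265 266 267 268 269 271 272 273
 274 275 276 277 278 279 280 281 282 283 284 285 286 287 288 289]
330 []
332 []
334 []
1.575 -100 [288.42 142.15]
1.575 100 [205.27 135.76]
1.745 -100 [289.17 130.31]
1.745 100 [206.49 123.97]
1.915 -100 [289.7  119.51]
1.915 100 [207.85 113.25]
```

```bash
python3 -c "
import cv2
a=cv2.imread('pics/t3.png')
for x in(212,222):print([tuple(map(int,a[y,x])) for y in range(112,150,2)])"
```

```text
[(70, 107, 24), (68, 106, 21), (68, 106, 23), (69, 105, 22), (68, 105, 19), (96, 113, 77), (171, 161, 159), (150, 142, 139), (54, 55, 51), (54, 54, 48), (63, 62, 57), (61, 60, 56), (70, 70, 65), (74, 73, 69), (74, 72, 68), (75, 71, 69), (75, 70, 68), (74, 72, 67), (72, 72, 62)]
[(69, 106, 27), (70, 105, 27), (70, 106, 28), (69, 105, 25), (69, 105, 25), (72, 106, 36), (153, 145, 142), (175, 165, 162), (101, 97, 94), (66, 64, 61), (61, 67, 54), (40, 49, 34), (31, 37, 27), (33, 40, 28), (36, 46, 29), (39, 50, 33), (45, 56, 38), (53, 57, 46), (56, 55, 51)]
```

```bash
python3 -c "
from h import *
rep();print(r.sign_off())"
```

```text
11.2 [547.17 -81.76  49.85] [-3.14  0.    3.09] [-0.42 -0.56 -0.51] 8.338233232498169 0.3256620017429782
the job is handed in; nothing more can be done
None
```

I handed the job in at 11.2 s with the lid open to about 98–100° and let go. The tweezers are held with their points about 12 mm apart, one above each gauge line and about 15 mm clear of the strip. These are my own estimates from the camera and force readings, and the hand-in returned no verdict.

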